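# Make up a stitching kit and a shoe-care kit

### The arm

A 7-joint arm with a two-finger parallel gripper is mounted at the origin on a cart in front of the work surface, level with it; the furniture and walls round the work are solid. World frame = base frame: x ahead of the robot, y to its left, z up, the work surface at z = 0. Lengths are in m, angles in rad, forces in N, time in s.
With the tool pointing down it reaches from about 0.425 to 0.875 m from the base axis. Payload 8.4 kg.
Tool frame: the origin (TCP) lies between the finger pads; the fingertips stand 19 mm ahead of it and the grasp point (between the pads) is the TCP; z points along the fingers, y is the line along which they close (so a half turn about z gives the same grasp; the last joint's range is limited). The gripper opens to 87 mm and grips with 3 to 60 N. Pads are 19 mm wide; open, the fingers measure 117 mm over their backs; the gripper's body (75 mm by 190 mm) begins 51 mm behind the grasp point.
Start: joints at [-1.237, 0.333, 0.04, 1.465, -0.013, 1.343, -0.059], TCP at [0.273, 0.59, 0.242] pointing down, gripper open.
Joint ranges: [-2.58, 2.58], [-0.38, 2.09], [-1.3, 1.39], [0.25, 2.4], [-1.5, 4.64], [0.08, 2.09], [-2.65, 2.65]. Speed limits (rad/s): [2.22, 2.22, 2.79, 2.79, 3.14, 3.14, 3.14].

### API

Orientations are given as a unit quaternion [x, y, z, w].
In Python, from plant import env, solver, optics, job_done gives the robot as it stands. The module is installed in compiled form; this text tells all that it offers. Calls block until the motion is done:
- env.move_ptp(position, orientation): joint-space move of the TCP to a pose.
- env.servo_line(position, velocity=0.15, rot=None, threshold=None): straight line of the TCP; rot=None keeps the orientation; velocity is the mean speed in m/s. With threshold (N) it stops when the force on the tool has changed by that much, and returns True; else False.
- env.set_joints(angles): joint-space move.
- env.command_gripper(opening, grip_force=None): finger opening in m; grip_force is the grip in N (None keeps the last); returns when the fingers have stopped.
- env.sleep(seconds).
- solver.ik(position, orientation): joint angles nearest the present ones, or None.
- optics.capture(name): name is "scene" or "side" or "wrist"; returns a dict with "color" (384x512x3 uint8, blue, green, red), "z_map" (384x512 float32, m along the optical axis (not along the pixel's ray), 0 where there is no reading), "intrinsics" (3x3 intrinsics, pixels), "world_from_camera" (4x4, takes a point from camera to world coordinates). Camera axes: x right, y up, looking along -z (the intrinsics and any distortion apply to the point x, -y, -z); pixel columns grow to the right and rows downward; lengths in m; the calibration is good to about 2 mm. The wrist camera is an equidistant fisheye: a pixel r from the principal point sees the ray r / f radians off the axis. A picture is of the moment at which its call begins.
A pose or a line that the arm cannot do raises env.IKError and nothing moves.
- job_done(): hands the job in; it is judged then, once.
Trained networks look in a picture, given as the dict that the camera call returned (one of the last four; its "shot" number tells which), for a name from the list of things; names that differ only in an ending like _2 or _b are one class to them, and where a whole thing is asked for, a point or a joint stands for the part that bears it (a point fixed in the world has none). Each returns a list of dicts, best first, with "conf" (0 to 1); they miss things now and then, are a little off and sometimes report something else, mostly with a low value. They report only what shows in the picture. A call takes as long as a camera call.
- optics.boxes_of(query, picture): "bbox" ([left, top, right, bottom] as shares, 0 to 1, of the picture: columns of its width, rows of its height, round what is visible of it).
Readings, each from a call of its own:
- env.get_time(): time.
- env.get_joint_positions(): joint angles.
- env.get_qvel(): joint speeds.
- env.get_joint_efforts(): joint torques, N m.
- env.get_tcp_pos(): TCP position.
- env.get_orientation(): TCP orientation.
- env.get_force(): force on the tool from outside, world axes, zero at the start.
- env.get_torque(): the same for the moment, N m.
- env.get_grip_width(): finger opening in m.
- env.get_finger_force(): force on a finger pad.
Only numpy, scipy, OpenCV 4.12 (cv2) and the standard library are available. Lean on these libraries where they do the work, as an engineer would, in place of code of your own. Each camera call takes 0.05 s, during which the arm holds its last target. There are 200 camera calls.

### The job

Make up two kits from the stock in the middle of the bench. In the rectangular wooden tray goes the stitching kit: the cone of thread upright in the small bay and the needle carton lying flat in the large bay; in the round metal tray goes the shoe-care kit: the small white cream pot upright on one side of the partition and the wax block lying flat on the other side. Everything rests flat on the tray floors, and the big paste jar and the roll of tape stay where they are.

Things in the scene. Friction and masses are not known exactly. Their poses are not given: they have to be found in the camera images.
- stitching_tray: Rectangular open tray of light wood, fixed, 188 mm (its x) by 124 mm (its y), walls 4 mm thick, 14 mm high, floor 4 mm thick. Origin: centre of its underside; z up. A dark partition 4 mm thick, 12 mm high, along y at x = +28 mm leaves a small bay (60 x 116 mm, centre x = +60 mm, y = 0) and a large bay (116 x 116 mm, centre x = -32 mm, y = 0). Left or right of the stock, turned any way.
- care_tray: Round open tray of dark steel, fixed, 192 mm across at the rim, wall 4 mm thick, 14 mm high, clear floor 172 mm across, floor 4 mm thick. Origin: centre of its underside; z up. A bright metal partition 3 mm thick, 11 mm high, runs along its y at x = 0; the middles of the two half-round bays are at x = +42 and -42 mm, y = 0. On the other side of the stock from the wooden tray, turned any way.
- spool_center (a point): Slim cone of black sewing thread standing upright, 66 mm tall: foot 33 mm across and 8 mm high, body 18 mm wide between 8 and 35 mm above the bench (grip it low, there), narrowing above that to 15 mm at the top; its origin is its centre, half-way up; z is up.
- needle_box_center (a point): Flat black needle carton, closed, lying flat: 56 mm (its x) by 88 mm (its y), 22 mm high; its origin is its centre, half-way up; z is up.
- cream_pot_center (a point): Small all-white round cream pot with a white cap, upright, 43 mm across and 58 mm tall; its origin is its centre, half-way up; z is up.
- wax_block_center (a point): Rectangular block of wax lying flat, 40 mm (its x) by 72 mm (its y), 32 mm high; its origin is its centre, half-way up; z is up.
- paste_jar_center (a point): Not part of a kit, stays in place: big round jar of shoe paste with a green screw cap, much fatter than the cream pot, 65 mm across and 64 mm tall, loose; its origin is its centre, half-way up; z is up.
- tape_roll_center (a point): Not part of a kit, stays in place: black roll of tape lying flat, 62 mm across with a hole in the middle, 19 mm high, loose; its origin is its centre, half-way up; z is up.

How it is judged:
At the end, for the whole second after the job is handed in: Spool upright (0.12 rad) in the small bay, carton flat in the large; pot upright and wax flat in opposite halves of the round tray (each over 15 mm from the partition, under 75 mm from the centre); all still, on the tray floors (4 mm); big paste jar and tape upright, moved under 25 mm (angle between each of spool_center, needle_box_center, cream_pot_center, wax_block_center, paste_jar_center, tape_roll_center's own z axis and vertical below 0.12 rad and linear speed of each of spool, needle_box, cream_pot, wax_block below 0.02 m/s and angular speed of each of spool, needle_box, cream_pot, wax_block below 0.2 rad/s and x of spool_center in the frame of stitching_tray between 0.04 and 0.08 m and y of spool_center in the frame of stitching_tray between -0.046 and 0.046 m and z of spool_center in the frame of stitching_tray between 0.033 and 0.041 m and x of needle_box_center in the frame of stitching_tray between -0.064 and 0 m and y of needle_box_center in the frame of stitching_tray between -0.032 and 0.032 m and z of needle_box_center in the frame of stitching_tray between 0.011 and 0.019 m and z of cream_pot_center in the frame of care_tray between 0.029 and 0.037 m and horizontal distance between each of cream_pot_center, wax_block_center and care_tray below 0.075 m and z of wax_block_center in the frame of care_tray between 0.016 and 0.024 m and ((x of cream_pot_center in the frame of care_tray above 0.015 m and x of wax_block_center in the frame of care_tray below -0.015 m) or (x of cream_pot_center in the frame of care_tray below -0.015 m and x of wax_block_center in the frame of care_tray above 0.015 m)) and distance of each of paste_jar_center, tape_roll_center from where it was at the start of the episode below 0.025 m); the robot touches nothing.
It also fails if it takes over 128 s, if anything falls off the work surface, if the arm or the gripper's body presses on something with over 40 N, if the wrist force passes 120 N, or if a joint passes its speed limit or range.

## Working session

There is one attempt and no reset: what is moved stays moved. The work goes in short steps, each a Python script; the robot and the scene stay as the last script left them, time stands still between calls to the robot, and variables do not carry over. Pictures are saved under pics/ and viewed, at most 14 in all, crops included, and the job is handed in when it is done.

```bash
mkdir -p pics; cat > h.py <<'E'
import numpy as np, cv2, pickle
from plant import env, solver, optics, job_done
names=["stitching_tray","care_tray","spool_center","needle_box_center","cream_pot_center","wax_block_center","paste_jar_center","tape_roll_center"]
def cloud(p):
    K=p["intrinsics"];z=p["z_map"];v,u=np.mgrid[:z.shape[0],:z.shape[1]]
    P=np.stack([(u-K[0,2])/K[0,0]*z,-(v-K[1,2])/K[1,1]*z,-z],-1)
    W=p["world_from_camera"]; Q=P@W[:3,:3].T+W[:3,3]; Q[z==0]=np.nan
    return Q
E
python3 - <<'E'
from h import *
ims=[]
for c in ("scene","side"):
    p=optics.capture(c); Q=cloud(p); im=p["color"].copy()
    print(c,p["intrinsics"].round(1).tolist(),p["world_from_camera"].round(3).tolist())
    for n in names:
        for b in optics.boxes_of(n,p)[:2]:
            l,t,r,bo=np.array(b["bbox"])*[512,384,512,384]
            q=Q[int(t):int(bo)+1,int(l):int(r)+1].reshape(-1,3); cc=Q[int((t+bo)/2),int((l+r)/2)]
            print(n,round(b["conf"],2),[int(l),int(t),int(r),int(bo)],cc.round(3))
    np.savez(c+".npz",Q=Q,im=p["color"])
    cv2.imwrite(f"pics/{c}.png",cv2.resize(im,(800,600)))
E
```

```text
scene [[436.0, 0.0, 260.6], [0.0, 436.0, 191.3], [0.0, 0.0, 1.0]] [[0.905, 0.193, -0.379, 0.086], [-0.425, 0.404, -0.81, -1.004], [-0.003, 0.894, 0.448, 0.608], [0.0, 0.0, 0.0, 1.0]]
stitching_tray 0.84 [173, 157, 217, 183] [ 0.466  0.341 -0.   ]
care_tray 0.63 [266, 245, 352, 305] [ 0.514 -0.341  0.008]
spool_center 0.75 [209, 174, 217, 198] [0.452 0.112 0.042]
needle_box_center 0.78 [288, 206, 315, 233] [ 0.61  -0.143  0.02 ]
cream_pot_center 0.89 [227, 190, 242, 215] [ 0.473 -0.009  0.041]
wax_block_center 0.54 [244, 172, 265, 189] [0.591 0.115 0.029]
paste_jar_center 0.97 [269, 181, 286, 212] [ 0.589 -0.037  0.044]
tape_roll_center 0.8 [237, 224, 263, 243] [ 0.471 -0.114 -0.002]
side [[350.0, 0.0, 252.4], [0.0, 350.0, 192.4], [0.0, 0.0, 1.0]] [[0.999, -0.034, 0.014, 0.542], [0.03, 0.537, -0.843, -0.874], [0.021, 0.843, 0.538, 0.611], [0.0, 0.0, 0.0, 1.0]]
stitching_tray 0.89 [210, 144, 267, 174] [0.464 0.315 0.002]
stitching_tray 0.69 [265, 216, 298, 248] [ 0.609 -0.14   0.021]
care_tray 0.84 [202, 257, 285, 324] [ 0.52  -0.33   0.004]
spool_center 0.7 [227, 165, 239, 187] [0.461 0.114 0.042]
needle_box_center 0.95 [266, 218, 302, 247] [ 0.617 -0.143  0.021]
cream_pot_center 0.56 [228, 182, 239, 211] [ 0.474 -0.01   0.045]
wax_block_center 0.57 [270, 174, 284, 188] [0.605 0.113 0.03 ]
paste_jar_center 0.95 [268, 189, 286, 215] [ 0.599 -0.041  0.05 ]
paste_jar_center 0.65 [217, 220, 235, 239] [ 0.459 -0.112  0.002]
tape_roll_center 0.84 [216, 223, 234, 240] [ 0.456 -0.118 -0.004]
tape_roll_center 0.31 [264, 188, 288, 217] [ 0.597 -0.037  0.044]
```

View pics/scene.png

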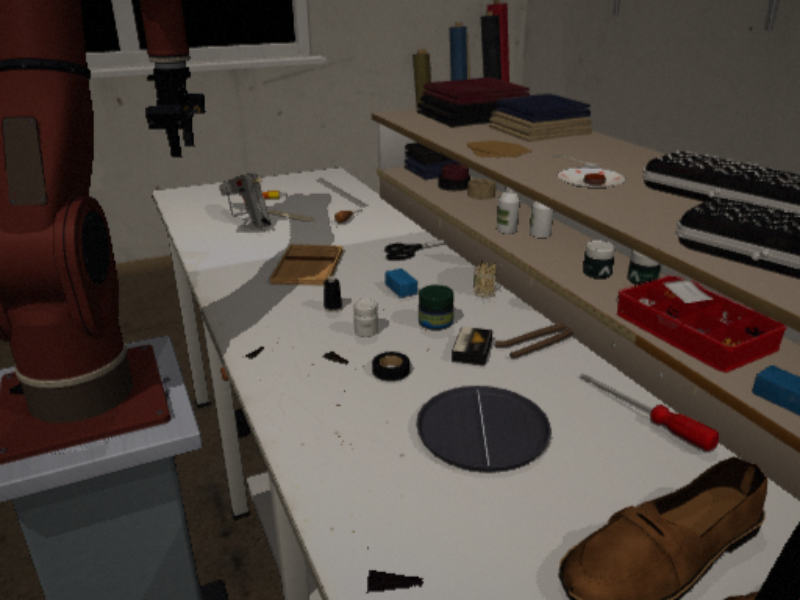

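View pics/side.png

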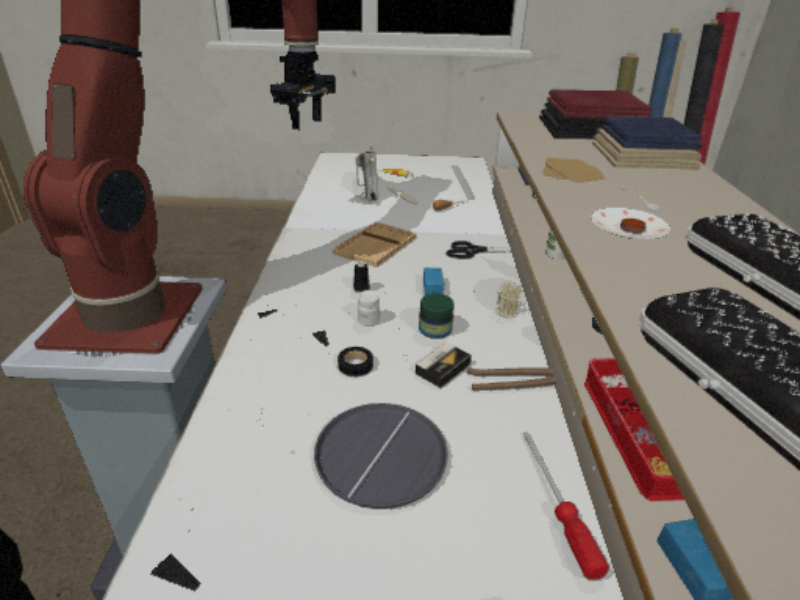

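The scene view shows the wooden tray at (307,265), spool (332,293), pot (366,317), wax (402,283), jar (436,307), carton (472,345), tape (391,366) and round tray (484,428). The side view agrees with it. Next I'll look from above with the wrist camera.

```bash
cat >> h.py <<'E'
def wcloud(p):
    K=p["intrinsics"];z=p["z_map"];v,u=np.mgrid[:z.shape[0],:z.shape[1]]
    a=(u-K[0,2])/K[0,0];b=(v-K[1,2])/K[1,1];th=np.hypot(a,b)+1e-9
    t=np.tan(th)/th
    P=np.stack([a*t*z,-b*t*z,-z],-1)
    W=p["world_from_camera"]; Q=P@W[:3,:3].T+W[:3,3]; Q[(z==0)|(th>1.2)]=np.nan
    return Q
def ortho(Q,im,x0,x1,y0,y1,s=2):
    "s px per mm; image row: x decreasing, col: y decreasing"
    H=int((x1-x0)*1000*s);W=int((y1-y0)*1000*s)
    o=np.zeros((H,W,3),np.uint8);zz=np.full((H,W),-1.)
    m=np.isfinite(Q[...,0]);q=Q[m];c=im[m];o_=np.argsort(q[:,2]);q=q[o_];c=c[o_]
    r=((x1-q[:,0])*1000*s).astype(int);k=((y1-q[:,1])*1000*s).astype(int)
    ok=(r>=0)&(r<H)&(k>=0)&(k<W)
    o[r[ok],k[ok]]=c[ok];zz[r[ok],k[ok]]=q[ok,2]
    return o,zz
DOWN=np.array([1.,0,0,0])
E
python3 - <<'E'
from h import *
from scipy.spatial.transform import Rotation as R
print(env.get_time(),env.get_orientation(),R.from_quat(env.get_orientation()).as_matrix().round(2).tolist())
q=env.get_orientation()
for i,y in enumerate((0.25,0.0,-0.25)):
    env.move_ptp([0.53,y,0.32],q)
    p=optics.capture("wrist");Q=wcloud(p)
    if i==0: print(p["intrinsics"].round(1).tolist(),p["world_from_camera"].round(3).tolist())
    for n in names:
        for b in optics.boxes_of(n,p)[:1]:
            l,t,r,bo=np.array(b["bbox"])*[512,384,512,384]
            print(n,round(b["conf"],2),[int(l),int(t),int(r),int(bo)],Q[int((t+bo)/2),int((l+r)/2)].round(3))
    np.savez(f"w{i}.npz",Q=Q,im=p["color"])
    cv2.imwrite(f"pics/w{i}.png",p["color"])
    o,_=ortho(Q,p["color"],.35,.75,y-.27,y+.27,1); cv2.imwrite(f"pics/o{i}.png",o)
    print(env.get_time(), env.get_tcp_pos())
ims=[cv2.imread(f"pics/o{i}.png") for i in range(3)]
cv2.imwrite("pics/o.png",np.vstack([ims[0][:,:],ims[2]])[:, :][:600*2:1] if 0 else np.hstack([cv2.resize(cv2.imread("pics/w0.png"),(400,300)),cv2.resize(cv2.imread("pics/w2.png"),(400,300))]))
E
```

```text
0.9 [ 2.14750306e-01  9.76668985e-01 -8.42092764e-06 -1.44420966e-05] [[-0.91, 0.42, -0.0], [0.42, 0.91, -0.0], [0.0, -0.0, -1.0]]
[[297.3, 0.0, 256.1], [0.0, 297.3, 186.7], [0.0, 0.0, 1.0]] [[0.418, -0.881, -0.221, 0.469], [0.908, 0.405, 0.103, 0.278], [-0.001, -0.244, 0.97, 0.463], [0.0, 0.0, 0.0, 1.0]]
stitching_tray 0.87 [229, 53, 357, 145] [0.471 0.339 0.004]
spool_center 0.57 [143, 135, 175, 160] [0.452 0.135 0.061]
cream_pot_center 0.61 [93, 172, 130, 205] [0.472 0.031 0.057]
wax_block_center 0.94 [190, 206, 243, 234] [0.59  0.153 0.032]
paste_jar_center 0.63 [92, 173, 128, 205] [0.471 0.031 0.06 ]
tape_roll_center 0.53 [44, 197, 71, 206] [ 0.441 -0.113  0.022]
2.9417 [0.52994308 0.25018476 0.31995848]
stitching_tray 0.96 [373, 0, 464, 95] [0.468 0.334 0.004]
care_tray 0.92 [51, 181, 135, 228] [ 0.481 -0.3    0.007]
spool_center 0.7 [296, 66, 325, 90] [0.455 0.115 0.06 ]
needle_box_center 0.73 [182, 214, 236, 232] [ 0.595 -0.113  0.018]
cream_pot_center 0.78 [231, 105, 263, 137] [0.474 0.013 0.058]
wax_block_center 0.68 [333, 145, 383, 186] [0.602 0.139 0.033]
paste_jar_center 0.58 [248, 182, 292, 231] [ 0.595 -0.008  0.063]
tape_roll_center 0.85 [142, 136, 183, 173] [ 0.463 -0.134  0.001]
4.375 [5.30050601e-01 3.48815740e-04 3.19960472e-01]
stitching_tray 0.9 [473, 2, 510, 51] [0.474 0.284 0.005]
care_tray 0.89 [148, 111, 269, 228] [ 0.518 -0.326  0.004]
spool_center 0.95 [423, 17, 456, 43] [0.453 0.11  0.045]
needle_box_center 0.87 [315, 153, 375, 200] [ 0.613 -0.135  0.023]
wax_block_center 0.59 [449, 94, 490, 129] [0.6   0.125 0.032]
paste_jar_center 0.74 [387, 121, 435, 163] [ 0.596 -0.026  0.062]
tape_roll_center 0.67 [286, 64, 328, 105] [ 0.461 -0.131  0.001]
5.8083 [ 0.53012426 -0.24963425  0.32004393]
```

View pics/w1.png

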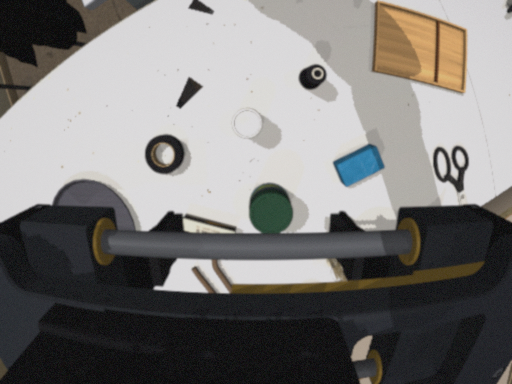

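View pics/o1.png

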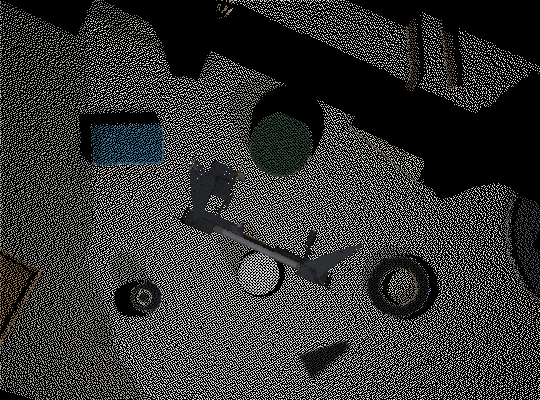

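The wrist view w1 shows the pot at (248,123), jar (271,208), wax (358,165), spool (313,76), tape (165,155) and tray (420,47). The ortho view puts the wax centre near (0.607, 0.144). I'll fit the merged clouds next.

```bash
python3 - <<'E'
from h import *
from scipy.ndimage import grey_closing
D=[np.load(f"w{i}.npz") for i in range(3)]+[np.load("side.npz"),np.load("scene.npz")]
def sel(i,c,r,z0,z1):
    q=D[i]["Q"].reshape(-1,3);m=(np.hypot(q[:,0]-c[0],q[:,1]-c[1])<r)&(q[:,2]>z0)&(q[:,2]<z1);return q[m],D[i]["im"].reshape(-1,3)[m]
for n,c,r,z0,z1 in [("spool",(.455,.125),.05,.05,.075),("pot",(.475,.01),.045,.05,.066),("wax",(.605,.144),.055,.026,.04),("jar",(.6,-.01),.06,.055,.075),("tape",(.462,-.132),.05,.012,.03),("needle",(.61,-.13),.065,.017,.03)]:
    for i in range(5):
        q,_=sel(i,c,r,z0,z1)
        if len(q)>30:
            rc=cv2.minAreaRect((q[:,:2]*1000).astype(np.float32)); e=cv2.minEnclosingCircle((q[:,:2]*1000).astype(np.float32))
            print(n,i,len(q),np.round(rc[0]),np.round(rc[1]),round(rc[2]),"circ",np.round(e[0]),round(e[1]),q[:,2].mean().round(3))
for i in (0,1,3):
    q,_=sel(i,(.47,.335),.125,.010,.03); rc=cv2.minAreaRect((q[:,:2]*1000).astype(np.float32));print("st",i,len(q),rc)
    # dark partition: height 8..14 well inside
    (cx,cy),(w,h),a=rc
    t=np.deg2rad(a); d=q[:,:2]*1000-[cx,cy]; X=d@[np.cos(t),np.sin(t)];Y=d@[-np.sin(t),np.cos(t)]
    m=(abs(X)<w/2-12)&(abs(Y)<h/2-12); print(" part",m.sum(),np.median(X[m]),np.median(Y[m]),X[m].std(),Y[m].std())
for i in (2,3,4):
    q,im=sel(i,(.52,-.33),.13,.010,.03); e=cv2.minEnclosingCircle((q[:,:2]*1000).astype(np.float32));print("ct",i,len(q),e)
    q,im=sel(i,np.array(e[0])/1000,.08,.006,.02); b=im.max(1)>120
    print(" part",b.sum(),cv2.fitLine((q[b][:,:2]*1000).astype(np.float32),cv2.DIST_HUBER,0,.01,.01).ravel() if b.sum()>10 else "")
a,_=ortho(D[0]["Q"],D[0]["im"],.35,.65,.15,.45,2)
b,_=ortho(D[2]["Q"],D[2]["im"],.40,.70,-.45,-.05,2)
k=np.ones((3,3))
cv2.imwrite("pics/a.png",np.vstack([cv2.dilate(x,k)[:600] for x in (cv2.resize(np.hstack([cv2.dilate(a,k),cv2.dilate(b,k)])[:, :],(700,300)),)]))
q=D[3]["Q"].reshape(-1,3);m=(q[:,2]>.05)&(abs(q[:,1])<.3)&(q[:,0]>.66)&(q[:,0]<1)
print("shelf minx",np.percentile(q[m],[1,5,50],axis=0))
E
```

```text
spool 0 324 [452. 127.] [28. 27.] 64 circ [453. 127.] 15 0.06
spool 1 352 [453. 125.] [29. 27.] 23 circ [453. 125.] 15 0.06
spool 2 231 [453. 123.] [27. 29.] 86 circ [452. 125.] 15 0.059
spool 3 48 [453. 122.] [27. 26.] 79 circ [452. 124.] 15 0.058
spool 4 56 [450. 122.] [26. 28.] 41 circ [451. 122.] 15 0.057
pot 0 476 [474.  13.] [40. 37.] 63 circ [476.  13.] 21 0.057
pot 1 747 [476.  12.] [41. 41.] 65 circ [476.  11.] 21 0.058
pot 2 566 [476.  10.] [40. 41.] 43 circ [476.  10.] 21 0.057
pot 3 105 [477.  11.] [39. 40.] 4 circ [476.  11.] 21 0.055
pot 4 105 [477.  10.] [41. 41.] 29 circ [479.  12.] 23 0.054
wax 0 642 [592. 150.] [80. 34.] 66 circ [606. 145.] 40 0.032
wax 1 1137 [606. 143.] [41. 73.] 2 circ [607. 143.] 40 0.032
wax 2 661 [606. 142.] [40. 72.] 2 circ [606. 143.] 40 0.032
wax 3 141 [607. 144.] [40. 77.] 3 circ [608. 144.] 40 0.03
wax 4 132 [606. 142.] [40. 73.] 0 circ [608. 142.] 39 0.029
jar 1 1475 [604. -11.] [62. 60.] 64 circ [606. -11.] 32 0.063
jar 2 1207 [606. -13.] [63. 62.] 0 circ [606. -12.] 32 0.063
jar 3 233 [608. -12.] [63. 60.] 55 circ [608. -11.] 33 0.061

[... 1367 characters left out ...]
2e+02 -3.3400674e+02]
ct 3 463 ((517.636474609375, -329.29168701171875), 96.28782653808594)
 part 72 [ 4.3112919e-01  9.0229023e-01  5.1521405e+02 -3.3601779e+02]
ct 4 387 ((518.4154052734375, -331.1346130371094), 97.28058624267578)
 part 24 [ 4.3528023e-01  9.0029502e-01  5.2419403e+02 -3.2052145e+02]Traceback (most recent call last):
  File "<stdin>", line 25, in <module>
    return _nx.concatenate(arrs, 1, dtype=dtype, casting=casting)
           ~~~~~~~~~~~~~~~^^^^^^^^^^^^^^^^^^^^^^^^^^^^^^^^^^^^^^^
ValueError: all the input array dimensions except for the concatenation axis must match exactly, but along dimension 0, the array at index 0 has size 600 and the array at index 1 has size 599
```

```bash
python3 - <<'E'
from h import *
D=[np.load(f"w{i}.npz") for i in range(3)]+[np.load("side.npz"),np.load("scene.npz")]
for i in (1,3,4):
    q=D[i]["Q"].reshape(-1,3);m=np.hypot(q[:,0]-.453,q[:,1]-.126)<.03;q=q[m]
    print("spool",i,[(z,(q[(q[:,2]>z)&(q[:,2]<z+8e-3),1].ptp() if 0 else np.ptp(q[(q[:,2]>z)&(q[:,2]<z+8e-3),:2],axis=0)*1000).round() if ((q[:,2]>z)&(q[:,2]<z+8e-3)).sum()>1 else 0) for z in (.01,.02,.03,.04,.05,.058)])
q=D[3]["Q"].reshape(-1,3)
for y in np.arange(-.4,.45,.1):
    m=(abs(q[:,1]-y)<.05)&(q[:,0]>.62)&(q[:,0]<1)
    print(round(y,1),[(h,q[m&(q[:,2]>h),0].min().round(3) if (m&(q[:,2]>h)).any() else None) for h in (.012,.05,.1,.2)])
a=ortho(D[2]["Q"],D[2]["im"],.50,.72,-.26,-.02,2)[0]
b=ortho(D[1]["Q"],D[1]["im"],.41,.63,.0,.24,2)[0]
h=min(len(a),len(b));cv2.imwrite("pics/a.png",np.hstack([cv2.dilate(x[:h],np.ones((2,2))) for x in (a,b)])[:, :800])
E
```

```text
spool 1 [(0.01, array([33., 17.])), (0.02, array([34., 23.])), (0.03, array([31., 21.])), (0.04, array([29., 15.])), (0.05, array([28., 26.])), (0.058, array([29., 27.]))]
spool 3 [(0.01, array([33., 20.])), (0.02, array([30., 17.])), (0.03, array([26., 13.])), (0.04, array([26., 13.])), (0.05, array([26., 26.])), (0.058, array([14., 27.]))]
spool 4 [(0.01, array([34., 26.])), (0.02, array([29., 22.])), (0.03, array([29., 22.])), (0.04, array([24., 22.])), (0.05, array([26., 28.])), (0.058, array([16., 23.]))]
-0.4 [(0.012, np.float64(0.746)), (0.05, np.float64(0.791)), (0.1, np.float64(0.791)), (0.2, np.float64(0.791))]
-0.3 [(0.012, np.float64(0.742)), (0.05, np.float64(0.791)), (0.1, np.float64(0.791)), (0.2, np.float64(0.791))]
-0.2 [(0.012, np.float64(0.621)), (0.05, np.float64(0.791)), (0.1, np.float64(0.791)), (0.2, np.float64(0.791))]
-0.1 [(0.012, np.float64(0.62)), (0.05, np.float64(0.791)), (0.1, np.float64(0.791)), (0.2, np.float64(0.791))]
-0.0 [(0.012, np.float64(0.62)), (0.05, np.float64(0.62)), (0.1, np.float64(0.791)), (0.2, np.float64(0.791))]
0.1 [(0.012, np.float64(0.621)), (0.05, np.float64(0.735)), (0.1, np.float64(0.791)), (0.2, np.float64(0.791))]
0.2 [(0.012, np.float64(0.62)), (0.05, np.float64(0.791)), (0.1, np.float64(0.791)), (0.2, np.float64(0.791))]
0.3 [(0.012, np.float64(0.791)), (0.05, np.float64(0.791)), (0.1, np.float64(0.791)), (0.2, np.float64(0.791))]
0.4 [(0.012, np.float64(0.791)), (0.05, np.float64(0.791)), (0.1, np.float64(0.791)), (0.2, np.float64(0.791))]
```

View pics/a.png

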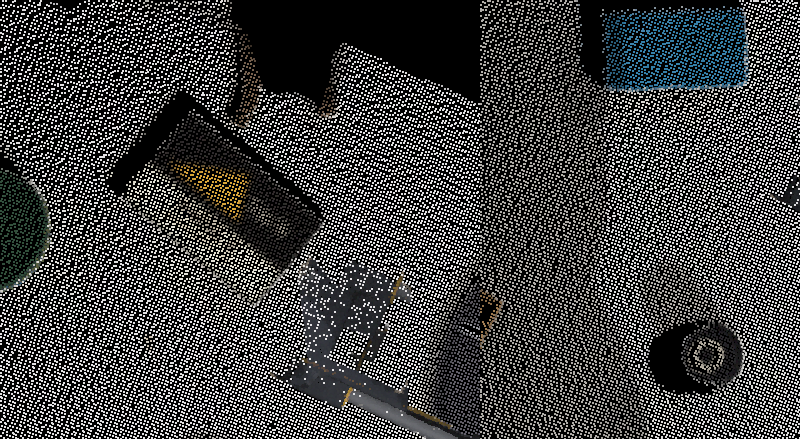

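The crop shows the carton at (240,180), with the rod ends about 10 mm outside the finger footprint. The other stock is clear. The carton goes first.

```bash
cat >> h.py <<'E'
from scipy.spatial.transform import Rotation as R
ZC=0.17
def quat(a): return (R.from_euler('z',a,degrees=True)*R.from_quat([0,1.,0,0])).as_quat()  # tool y along world angle a+90
def plan(P,ap,Q,aq):
    "choose flips: closing-line angles ap,aq (deg)"
    best=None
    for i in (0,180,-180):
        for d in (0,180,-180):
            qp,qq=quat(ap-90+i),quat(aq-90+i+d)
            js=[solver.ik([*P,ZC],qp),solver.ik([*Q,ZC],qq),solver.ik([*P,.03],qp),solver.ik([*Q,.03],qq)]
            if any(j is None for j in js): continue
            rot=abs((R.from_quat(qp).inv()*R.from_quat(qq)).magnitude())
            c=max(abs(j[6]) for j in js)+rot
            if best is None or c<best[0]: best=(c,qp,qq)
    return best
def go(P,ap,zp,Q,aq,zq,op,rel,force=25,lift=.004):
    c,qp,qq=plan(P,ap,Q,aq); print("cost",round(c,2))
    env.command_gripper(op)
    env.move_ptp([*P,ZC],qp)
    if env.servo_line([*P,zp],.12,threshold=12): print("TOUCH pick",env.get_tcp_pos()); env.servo_line([*P,ZC]); return False
    env.command_gripper(0.0,force); w=env.get_grip_width(); print("width",round(w,4),"F",env.get_finger_force())
    if w<.01: print("MISS"); env.command_gripper(op); env.servo_line([*P,ZC]); return False
    env.servo_line([*P,ZC],.15)
    env.servo_line([*Q,ZC],.3,rot=qq)
    print("carry width",round(env.get_grip_width(),4))
    env.servo_line([*Q,zq+.015],.15)
    print("contact",env.servo_line([*Q,zq-.003],.03,threshold=4),env.get_tcp_pos().round(4),"want",zq)
    env.command_gripper(rel); env.servo_line([*Q,ZC],.15)
    print("t",env.get_time()); return True
t=np.deg2rad(60.6);ST=np.array([.4711,.3408]);SX=np.array([np.cos(t),np.sin(t)])
CT=np.array([.518,-.3305]);CN=np.array([.904,-.428])
E
python3 - <<'E'
from h import *
print(go([.616,-.131],140.3,.023,ST-.032*SX,150.6,.027,.070,.068))
E
```

```text
cost 1.33
width 0.0558 F 25.000505447387695
carry width 0.0558
contact True [0.4553 0.313  0.0268] want 0.027
t 15.925
True
```

```bash
python3 - <<'E'
from h import *
print(go([.453,.1255],150.6,.030,ST+.060*SX,150.6,.034,.060,.045,force=15))
E
```

```text
cost 1.04
width 0.016 F 14.976368334192323
carry width 0.0167
contact True [0.5005 0.3932 0.0335] want 0.034
t 24.775
True
```

```bash
python3 - <<'E'
from h import *
print(go([.606,.143],2,.031,CT+.043*CN,-25.3,.035,.062,.052))
E
```

```text
cost 0.92
width 0.0402 F 25.000410676002502
carry width 0.0401
contact True [ 0.5569 -0.3488  0.0348] want 0.035
t 34.2417
True
```

```bash
python3 - <<'E'
from h import *
print(go([.476,.0115],90,.035,CT-.042*CN,64.7,.039,.065,.058,force=20))
env.move_ptp([.50,-.15,.30],quat(0))
p=optics.capture("wrist");np.savez("f2.npz",Q=wcloud(p),im=p["color"]);a=p["color"]
env.move_ptp([.50,.18,.30],quat(0))
p=optics.capture("wrist");np.savez("f0.npz",Q=wcloud(p),im=p["color"]);b=p["color"]
p=optics.capture("side");np.savez("fs.npz",Q=cloud(p),im=p["color"])
cv2.imwrite("pics/f.png",np.vstack([np.hstack([cv2.resize(x,(400,300)) for x in (b,a)]),np.hstack([p["color"][100:350,130:380],]*1+[np.zeros((250,550,3),np.uint8)])]))
E
```

```text
cost 2.12
width 0.0429 F 19.99989726115018
carry width 0.0427
contact True [ 0.4801 -0.3123  0.0388] want 0.039
t 43.9833
True
```

View pics/f.png

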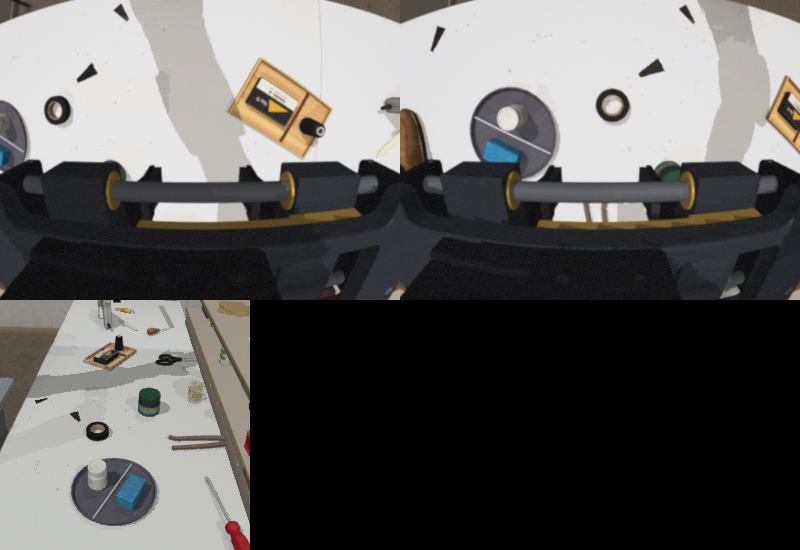

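All four items look placed: carton (270,95), spool (313,128), pot (510,117) and wax (502,152). The jar and tape haven't moved. I'll check the numbers before handing in, the spool's tilt in particular.

```bash
python3 - <<'E'
from h import *
SY=np.array([-SX[1],SX[0]]);CY=np.array([-CN[1],CN[0]])
for n,f,c,r,z0,z1,T,X,Y in [("spool","f0",ST+.06*SX,.035,.060,.085,ST,SX,SY),("spool","fs",ST+.06*SX,.035,.055,.085,ST,SX,SY),("spool lo","fs",ST+.06*SX,.035,.02,.04,ST,SX,SY),("needle","f0",ST-.032*SX,.055,.020,.04,ST,SX,SY),("wax","f2",CT+.043*CN,.05,.03,.045,CT,CN,CY),("pot","f2",CT-.042*CN,.04,.052,.08,CT,CN,CY),("jar","fs",(.606,-.012),.06,.052,.08,np.zeros(2),np.array([1,0]),np.array([0,1])),("tape","f2",(.463,-.13),.06,.012,.03,np.zeros(2),np.array([1,0]),np.array([0,1]))]:
    q=np.load(f+".npz")["Q"].reshape(-1,3);q=q[(np.hypot(*(q[:,:2]-c).T)<r)&(q[:,2]>z0)&(q[:,2]<z1)]
    e=cv2.minAreaRect((q[:,:2]*1000).astype(np.float32)); d=np.array(e[0])/1000-T
    print(n,len(q),(d@X).round(4),(d@Y).round(4),np.round(e[1]),"ztop",np.percentile(q[:,2],[5,50,95]).round(4))
E
```

```text
spool 275 0.0601 0.0005 [29. 28.] ztop [0.0614 0.0637 0.0707]
spool 28 0.0621 -0.0008 [24. 32.] ztop [0.0558 0.0605 0.0658]
spool lo 37 0.0502 -0.0058 [14. 28.] ztop [0.0213 0.03   0.0388]
needle 2231 -0.0322 -0.0003 [89. 57.] ztop [0.0252 0.0267 0.0281]
wax 859 0.042 0.0011 [72. 41.] ztop [0.0334 0.0367 0.0381]
pot 714 -0.0425 -0.0006 [41. 41.] ztop [0.0582 0.0615 0.0632]
jar 255 0.6059 -0.012 [60. 62.] ztop [0.0543 0.0607 0.063 ]
tape 979 0.4633 -0.1288 [60. 59.] ztop [0.018  0.0195 0.021 ]
```

All the positions are within tolerance, so I'm handing in.

```bash
python3 -c "
from h import *
print(job_done(),env.get_time())"
```

```text
the job is handed in; nothing more can be done
the job is handed in; nothing more can be done
```

Both kits are in their trays and the job is handed in at about 46 s of the 128 s limit: camera checks put all four items within the position limits and flat on the floors, the jar and tape unmoved, though the hand-in returned no pass/fail verdict.

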